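# Gauge two press sleeves, sort them and cap the good one

## Task

Try the two brass guide sleeves on the bare metal gauge pin one at a time, in either order: push each sleeve gently down over the pin, without forcing or dropping it, until it either rests on the dark base (good) or stops part-way (too tight), and put it away before you try the other one. A good sleeve goes upright into the round pocket of the blue nest, fully home; a tight one goes into the red bin. When both are sorted, set the white cap with the black stub squarely and centred on top of the sleeve in the nest, and leave everything else on the bench where it is.

Things in the scene. Friction and masses are not known exactly. Their poses are not given: they have to be found in the camera images.
- sleeve_a: Loose brass guide sleeve, upright at the start: outer diameter 42, length 44, about 0.26 kg, the same both ways up. Bore 25 in diameter for 10 mm at each end; the 24 mm between is either good (23) or too tight (17): the gauge pin tells. From outside the same as sleeve_b. Origin: centre of its lower end face; z along its axis, up.
- sleeve_b: Loose brass guide sleeve, upright at the start: outer diameter 42, length 44, about 0.26 kg, the same both ways up. Bore 25 in diameter for 10 mm at each end; the 24 mm between is either good (23) or too tight (17): the gauge pin tells. From outside the same as sleeve_a. Origin: centre of its lower end face; z along its axis, up.
- gauge: Fixed gauge: a dark steel disc, diameter 80 and 12 high, with a bright upright pin in its centre, diameter 20 and 36 high, its top 3 mm tapered to diameter 15. Origin: centre of its underside on the bench; z up.
- gauge_foot (a point): Centre of the gauge disc's top face, 12 above the bench, at the pin's foot. A good sleeve slides down until its lower end rests here.
- gauge_tip (a point): Centre of the pin's top, 48 above the bench. A tight sleeve stops with its lower end 10 below this (26 above gauge_foot).
- nest: Fixed blue nest block, 90 x 90 x 20, with a round pocket in its top, diameter 48 and 8 deep. Origin: centre of its underside; z up.
- nest_floor (a point): Centre of the pocket's floor, 12 above the bench. The good sleeve stands here, its lower end 8 below the block's top.
- bin: Fixed open red bin for rejects, outside 140 x 140 x 42, walls and floor 5 thick. Origin: centre of its underside; x and y along its sides, z up. Nest and bin may swap places.
- cap: Loose white end cap: flat disc, diameter 46 and 8 thick, with a black stub to hold it by, diameter 18, standing from 8 to 32 above its underside; 80 g. Nothing below the disc. Origin: centre of its underside; z up.
- cheese_1: Bystander: small yellow cheese, diameter 110, 55 high. Origin under its centre.
- cheese_2: Bystander: small yellow cheese, diameter 110, 55 high. Origin under its centre.
- grease_jar: Bystander: jar, diameter 52, 60 high. Origin under its centre.
- wrench: Bystander: wrench lying flat, 170 long. Origin on its underside.
- brush: Bystander: hand brush lying flat, 180 long. Origin on its underside.
- seal: Bystander: black rubber ring lying flat, diameter 60, 8 high. Origin under its centre.
- roller: Bystander: solid white plastic cylinder, diameter 40, 50 high, standing. Origin under its centre.
Things that resemble listed ones, but are neither listed nor needed, are in the scene too. What is shaped like the sleeve_b but orange or purple is not meant.

How it is judged:
By the outcome, as a careful person would: the job done as asked, in the order asked, and still so for the second after the job is handed in, with the robot touching nothing.
It also fails if it takes over 72 s, if anything falls off the work surface, if the arm or the gripper's body presses on something with over 40 N, if the wrist force passes 120 N, or if a joint passes its speed limit or range.

## Robot

A 6-joint arm with a two-finger parallel gripper is mounted at the origin on the work surface. World frame = base frame: x ahead of the robot, y to its left, z up, the work surface at z = 0. Lengths are in m, angles in rad, forces in N, time in s.
With the tool pointing down it reaches from about 0.325 to 0.85 m from the base axis. Payload 15.5 kg.
Tool frame: the origin (TCP) lies midway between the tips of the shut fingers; the grasp point (between the pads) lies 19 mm behind it; z points along the fingers, y is the line along which they close (so a half turn about z gives the same grasp; the last joint's range is limited). The gripper opens to 91 mm and grips with 3 to 60 N. Pads are 32 mm wide; open, the fingers measure 118 mm over their backs; the gripper's body (76 mm by 178 mm) begins 60 mm behind the grasp point.
Start: joints at [-1.244, 0.494, 1.345, -0, 1.302, -0.096], TCP at [0.256, -0.57, 0.214] pointing down, gripper open.
Joint ranges: [-2.91, 2.91], [-0.82, 2.16], [0.22, 2.67], [-1.22, 4.37], [0.12, 2.79], [-3.08, 3.08]. Speed limits (rad/s): [1.89, 1.89, 2.57, 3.01, 3.01, 3.01].

## Interface

Orientations are given as a unit quaternion [x, y, z, w].
In Python, from rig import * gives the robot as it stands. The module is installed in compiled form; this text tells all that it offers.
- The arm moves only by the tool servo_tool, never from a script. Its argument "steps" is a list of rows, each a list of 3 entries, a list of its own where there are three numbers: the shift along the tool's x, y, z in m, then the turn, a rotation vector about the tool's x, y, z in rad, then the opening, from -1 (shut) to 1 (fully open), so that 0 is half open. A call has 1 to 5 rows; each row shifts and turns the commanded pose from where the row before left it, along the tool's axes as they then stand; what a row does not reach is not made up. A row lasts 1/8 s, in which the tool goes at most 62.5 mm and 10.7 degrees, less where a joint would pass 70% of its speed; a pose out of reach is approached as far as the arm can. A call with a gripper value outside its range is refused whole. The fingers move at their own pace and stop on an object; the grip force is fixed at half the most. Time passes only in rows, so rows that do not move let the fingers close. It gives the time, the measured TCP pose, the force, the opening and the grip force at its end, in the units of the state.
- read_state(): the state, without advancing time (a new reading comes with each control period).
- camera(name): name is "scene" or "top" or "wrist"; returns the picture (480x640x3 uint8, red, green, blue); there is no depth.
- get_calibration(name): a dict with "intrinsics" (3x3 intrinsics, pixels), "origin" and "attitude" of the camera in the world. Camera axes: x right, y down, z forward; pixel columns grow to the right and rows downward; lengths in m; the calibration is good to about 2 mm. A picture is of the moment at which its call begins: read the wrist's pose just before it. get_calibration takes no time and is no camera call; for the wrist camera it gives the pose at the moment of the call.
- close_job(): hands the job in; it is judged then, once.
Trained networks look in the newest picture that a camera, given by its name, has taken for a name from the list of things; names that differ only in an ending like _2 or _b are one class to them, and where a whole thing is asked for, a point or a joint stands for the part that bears it (a point fixed in the world has none). Each returns a list of dicts, best first, with "score" (0 to 1); they miss things now and then, are a little off and sometimes report something else, mostly with a low value. They report only what shows in the picture. A call takes as long as a camera call. They do not tell look-alikes from the thing itself.
- masks_of(thing, camera): "region" (480x640 bool, what is visible of it) and "pixel" ([column, row] in pixels, amid what is visible of it).
The state is a dict: "time": time; "joint_positions": joint angles; "joint_vel": joint speeds; "joint_torque": joint torques, N m; "position": TCP position; "tool_rot": TCP orientation; "ft_force": force on the tool from outside, world axes, zero at the start; "torque": the same for the moment, N m; "finger_gap": finger opening in m; "grasp_force": force on a finger pad.
Only numpy, scipy, OpenCV 4.12 (cv2) and the standard library are available. Lean on these libraries where they do the work, as an engineer would, in place of code of your own. Each camera call takes 0.05 s, during which the arm holds its last target. There are 200 camera calls.

## Working session

There is one attempt and no reset: what is moved stays moved. The work goes in short steps, Python scripts to look and compute and a tool call to move; the robot and the scene stay as the last step left them, time stands still between calls to the robot, and variables do not carry over. Pictures are saved under pics/ and viewed, at most 11 in all, crops included, and the job is handed in when it is done.

Besides the shell and the picture viewer there is one more tool, called after "Emit:" as a command line: name --argument value ..., lists and objects as JSON in quotes. servo_tool: Moves the arm, as the interface text tells. Its arguments: {"type":"object","properties":{"steps":{"type":"array","items":{"type":"array"}}},"required":["steps"]}

```bash
mkdir -p pics
cat > h.py <<'E'
from rig import *
import numpy as np, cv2
def px2w(cam,px,z,cal=None):
    c=cal or get_calibration(cam); K=np.array(c["intrinsics"]);R=np.array(c["attitude"]);o=np.array(c["origin"])
    if R.shape!=(3,3):
        from scipy.spatial.transform import Rotation as Q; R=Q.from_quat(R).as_matrix()
    d=R@np.linalg.solve(K,[px[0],px[1],1.]); return o+d*(z-o[2])/d[2]
def save(cam,name):
    im=camera(cam); cv2.imwrite(f"pics/{name}.png",im[:,:,::-1]); return im
E
python3 - <<'E'
from h import *
for c in("top","scene"):
    save(c,c+"0"); k=get_calibration(c); print(c,k)
    if c=="top":
        for t,z in [("sleeve_a",.044),("gauge",.012),("nest",.02),("bin",.042),("cap",.008),("roller",.05),("grease_jar",.06),("seal",.008),("cheese_1",.055)]:
            for m in masks_of(t,c)[:5]:
                print(t,round(m["score"],2),np.round(m["pixel"]),m["region"].sum(),px2w(c,m["pixel"],z).round(3))
print(read_state())
E
```

```text
top {'intrinsics': array([[494.42720504,   0.        , 318.42893786],
       [  0.        , 494.42720504, 244.96641054],
       [  0.        ,   0.        ,   1.        ]]), 'origin': array([0.46679469, 0.00780315, 1.00676759]), 'attitude': array([-0.70390841,  0.70850015, -0.04577517,  0.02109787])}
sleeve_a 0.8 [408. 281.] 381 [ 0.487 -0.202  0.044]
sleeve_a 0.78 [506. 254.] 490 [ 0.538 -0.397  0.044]
sleeve_a 0.75 [467. 253.] 442 [ 0.541 -0.32   0.044]
sleeve_a 0.68 [387. 232.] 359 [ 0.583 -0.162  0.044]
sleeve_a 0.65 [446. 306.] 438 [ 0.437 -0.273  0.044]
gauge 0.66 [343. 298.] 1259 [ 0.454 -0.076  0.012]
nest 0.79 [104. 260.] 2322 [0.532 0.396 0.02 ]
bin 0.87 [222. 275.] 5353 [0.501 0.162 0.042]
cap 0.7 [331. 196.] 355 [ 0.663 -0.055  0.008]
cap 0.33 [131. 174.] 2590 [0.708 0.351 0.008]
roller 0.73 [364. 140.] 450 [ 0.767 -0.119  0.05 ]
roller 0.35 [343. 299.] 1207 [ 0.453 -0.072  0.05 ]
grease_jar 0.79 [270. 146.] 637 [0.752 0.068 0.06 ]
grease_jar 0.35 [367. 142.] 447 [ 0.759 -0.122  0.06 ]
seal 0.63 [300. 336.] 400 [0.38  0.01  0.008]
cheese_1 0.79 [216. 162.] 2458 [0.72  0.1
[... 435 characters left out ...]
 'joint_positions': array([-1.24348542e+00,  4.93588587e-01,  1.34553169e+00,  1.24343988e-05,
        1.30249503e+00, -9.55192871e-02]), 'joint_vel': array([-0.00026941, -0.00218834,  0.00043302, -0.00133904,  0.00070402,
       -0.00145551]), 'joint_torque': array([ 1.39226435e-03, -8.78224611e+01, -3.82082856e+01,  7.08635221e-02,
        4.43168543e-02, -9.57589293e-06]), 'position': array([ 0.25645561, -0.56994541,  0.21391131]), 'tool_rot': array([ 9.77735291e-01,  2.09842085e-01,  4.64498091e-06, -1.19419443e-05]), 'ft_force': array([-0.73406273,  0.47021226,  0.43689128]), 'torque': array([ 0.0160256 ,  0.00445354, -0.06085273]), 'grasp_force': 0.0, 'finger_gap': 0.09133856196236194}
```

View pics/top0.png

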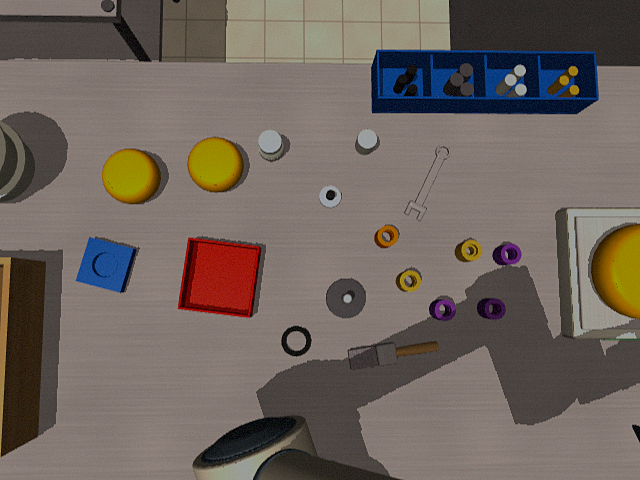

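View pics/scene0.png

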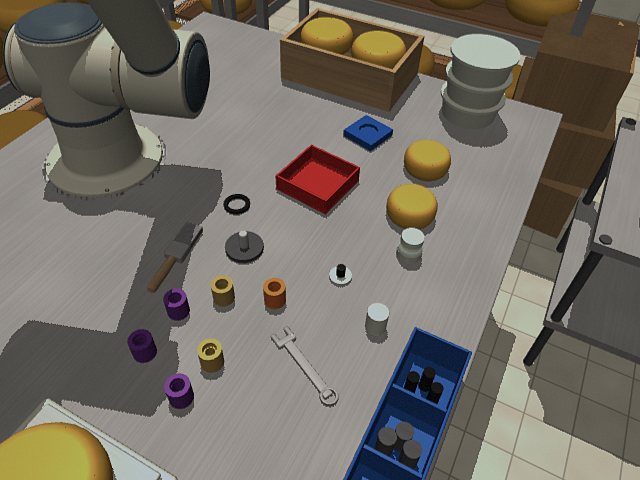

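Brass candidates in the top view are (408,281) and (469,251). The look-alikes are orange at (387,236) and purple at (508,254), (443,308) and (491,309), so I choose the two brass ones. The gauge is at (346,298), the nest at (107,263), the bin at (222,277) and the cap with its black stub at (330,196). Next I refine the positions with a silhouette fit from both cameras.

```bash
cat >> h.py <<'E'
from scipy.spatial.transform import Rotation as Q
from scipy.optimize import least_squares
S={"sleeve_a":[(.021,0,.044)],"gauge":[(.04,0,.012),(.01,0,.048)],"cap":[(.023,0,.008),(.009,.008,.032)],"seal":[(.03,0,.008)],"roller":[(.02,0,.05)],
   "nest":"box"}
def proj(P,c):
    R=Q.from_quat(c["attitude"]).as_matrix(); q=(np.asarray(P)-c["origin"])@R; q=q@np.array(c["intrinsics"]).T; return q[:,:2]/q[:,2:]
def sil(parts,x,y,z,c,F=8):
    m=np.zeros((480,640),np.uint8); a=np.linspace(0,2*np.pi,60)
    for r,z0,z1 in parts:
        P=np.vstack([np.c_[x+r*np.cos(a),y+r*np.sin(a),0*a+z+h] for h in(z0,z1)])
        h=cv2.convexHull(proj(P,c).astype(np.float32)); cv2.fillPoly(m,[np.round(h*16).astype(np.int32)],1,shift=4)
    return m>0
def cen(m): r,cc=np.nonzero(m); return np.array([cc.mean(),r.mean()])
def fit(parts,mask,c,x0,z=0.):
    t=cen(mask); p=np.array(x0[:2],float)
    for _ in range(8):
        s=sil(parts,*p,z,c); d=t-cen(s)
        A=np.linalg.norm(d); px=proj([[p[0],p[1],z+.02]],c)[0]
        p=p+(px2w("",px+d,z+.02,c)-px2w("",px,z+.02,c))[:2]
        if A<.02: break
    s=sil(parts,*p,z,c); return p,(s&mask).sum()/(s|mask).sum()
E
python3 - <<'E'
from h import *
for c in("top","scene"):
    im=camera(c);k=get_calibration(c)
    for t in("sleeve_a","gauge","cap"):
        for m in masks_of(t,c)[:7]:
            if m["score"]<.4: continue
            p,i=fit(S[t],m["region"],k,px2w(c,m["pixel"],.02))
            print(c,t,round(m["score"],2),np.round(m["pixel"]),p.round(4),round(i,2),im[m["region"]].mean(0).round())
    for t,z in(("nest",.012),("bin",.02)):
        for m in masks_of(t,c)[:1]: print(c,t,px2w(c,cen(m["region"]),z).round(3))
im=cv2.imread("pics/top0.png")[170:330,320:520]; cv2.imwrite("pics/crop.png",cv2.resize(im,None,fx=3,fy=3,interpolation=2))
k=get_calibration("wrist");print(k,read_state()["position"])
E
```

```text
top sleeve_a 0.96 [442. 309.] [ 0.4319 -0.271 ] 0.91 [67. 33. 75.]
top sleeve_a 0.84 [387. 234.] [ 0.5785 -0.1625] 0.73 [131.  74.   6.]
top sleeve_a 0.82 [404. 281.] [ 0.487  -0.2042] 0.72 [120.  95.  20.]
top sleeve_a 0.78 [508. 255.] [ 0.5403 -0.4079] 0.89 [65. 27. 76.]
top sleeve_a 0.77 [488. 311.] [ 0.4317 -0.3694] 0.87 [39. 16. 46.]
top sleeve_a 0.61 [471. 254.] [ 0.5474 -0.3292] 0.87 [116.  91.  20.]
top gauge 0.94 [344. 298.] [ 0.456  -0.0809] 0.89 [72. 67. 66.]
top cap 0.92 [329. 193.] [ 0.6637 -0.0524] 0.89 [125. 127. 130.]
top nest [0.525 0.396 0.012]
top bin [0.497 0.17  0.02 ]
scene sleeve_a 0.96 [272. 292.] [ 0.5738 -0.1622] 0.9 [113.  68.  32.]
scene sleeve_a 0.87 [222. 290.] [ 0.4847 -0.205 ] 0.92 [105.  87.  47.]
scene sleeve_a 0.83 [210. 357.] [ 0.5439 -0.3281] 0.91 [115. 101.  55.]
scene sleeve_a 0.74 [176. 304.] [ 0.4281 -0.2718] 0.91 [55. 29. 67.]
scene gauge 0.73 [243. 245.] [ 0.4521 -0.0821] 0.91 [71. 70. 69.]
scene cap 0.92 [338. 277.] [ 0.6602 -0.0512] 0.88 [117. 123. 120.]
scene nest [0.522 0.39  0.012]
scene bin [0.495 0.165 0.02 ]
{'intrinsics': array([[349.16983398,   0.        , 320.96695361],
       [  0.        , 349.16983398, 235.72201147],
       [  0.        ,   0.        ,   1.        ]]), 'origin': array([ 0.32319515, -0.5397018 ,  0.38430777]), 'attitude': array([ 0.83225813, -0.53864578, -0.07124324,  0.1101432 ])} [ 0.2564389  -0.56995758  0.21390785]
```

View pics/crop.png

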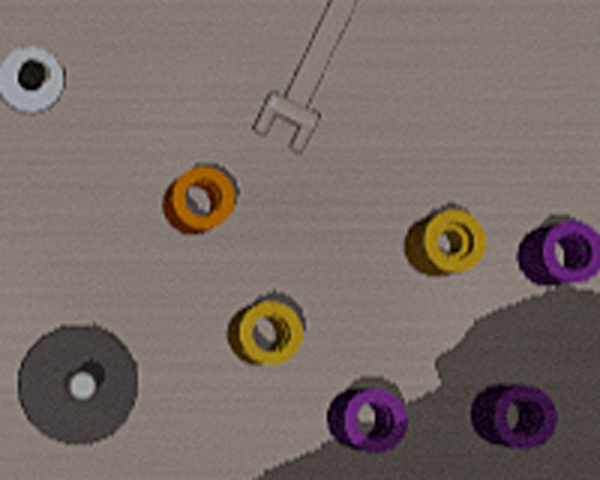

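The crop shows the brass pair at crop pixels (268,332) and (447,242). The orange one is at (200,198) and the purple ones are separate, so the choice stands. Now I move in so the wrist camera sees sleeve 1 and the gauge.

Emit:
servo_tool --steps '[[[0,0,0],[0,0,0.141],0.4],[[0,0,0],[0,0,0.141],0.4],[[0,0,0],[0,0,0.141],0.4],[[0.023,-0.051,0],[0,0,0],0.4],[[0.023,-0.051,0],[0,0,0],0.4]]'

```text
time: 1.78
position: [0.3027, -0.4669, 0.2137]
tool_rot: [1.0, -0.001, 0.0, -0.0]
ft_force: [0.3, 0.6, 0.1]
finger_gap: 0.0638
grasp_force: 0.0
```

Emit:
servo_tool --steps '[[[0.023,-0.051,0],[0,0,0],0.4],[[0.023,-0.051,0],[0,0,0],0.4],[[0.023,-0.051,0],[0,0,0],0.4],[[0.023,-0.051,0],[0,0,0],0.4],[[0.023,-0.051,0],[0,0,0],0.4]]'

```text
time: 2.4
position: [0.4181, -0.2114, 0.2142]
tool_rot: [1.0, -0.0, 0.0, 0.0]
ft_force: [1.3, -0.3, 0.1]
finger_gap: 0.064
grasp_force: 0.0
```

Emit:
servo_tool --steps '[[[0.023,-0.051,0],[0,0,0],0.4],[[0,0,0],[0,0,0],0.4]]'

```text
time: 2.65
position: [0.4415, -0.1589, 0.2141]
tool_rot: [1.0, 0.002, 0.0, -0.0]
ft_force: [0.0, -0.5, -0.0]
finger_gap: 0.0635
grasp_force: 0.0
```

```bash
cat >> h.py <<'E'
def look(things,name=None,cam="wrist",zs={},lim=.4):
    k=get_calibration(cam); im=save(cam,name or "tmp"); print(read_state()["position"].round(4),k["origin"].round(4))
    for t in things:
        for m in masks_of(t,cam)[:7]:
            if m["score"]<lim: continue
            p,i=fit(S[t],m["region"],k,px2w(cam,m["pixel"],.02),zs.get(t,0))
            print(cam,t,round(m["score"],2),np.round(m["pixel"]),p.round(4),round(i,2),im[m["region"]].mean(0).round())
E
python3 - <<'E'
from h import *
look(["sleeve_a","gauge","cap"],"w1")
E
```

```text
[ 0.441  -0.1606  0.2141] [ 0.5147 -0.1584  0.3845]
wrist sleeve_a 0.96 [498. 108.] [ 0.5456 -0.3265] 0.92 [146. 115.  41.]
wrist sleeve_a 0.96 [324.  66.] [ 0.575  -0.1605] 0.77 [221. 163.  17.]
wrist sleeve_a 0.96 [578. 116.] [ 0.5378 -0.405 ] 0.96 [116.  57. 133.]
wrist sleeve_a 0.9 [522. 227.] [ 0.4302 -0.3679] 0.96 [122.  61. 140.]
wrist sleeve_a 0.74 [426. 228.] [ 0.4287 -0.27  ] 0.91 [ 98.  51. 113.]
wrist sleeve_a 0.64 [372. 178.] [ 0.4857 -0.2031] 0.79 [169. 136.  53.]
wrist gauge 0.66 [247. 200.] [ 0.4529 -0.0794] 0.94 [112. 107. 108.]
wrist cap 0.69 [210.   2.] [ 0.6615 -0.0495] 0.94 [210. 214. 216.]
```

View pics/w1.png

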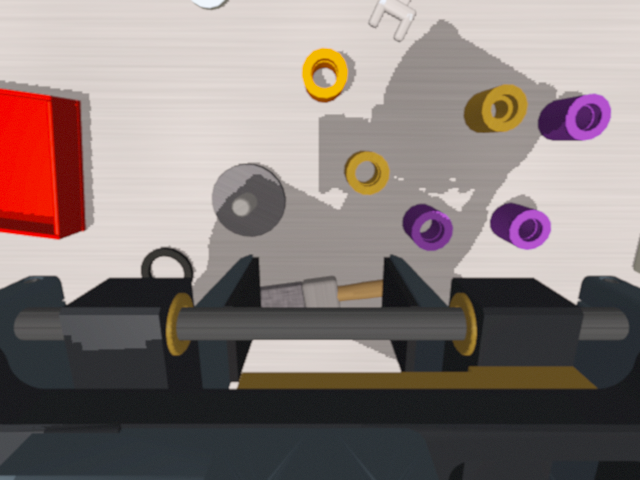

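Wrist view: sleeve 1 at (368,172), gauge pin tip at (240,207), fingers at the bottom. I refine with colour contours.

```bash
cat >> h.py <<'E'
def brass(im,px,r=60):
    h=cv2.cvtColor(im,cv2.COLOR_RGB2HSV); m=((h[...,0]>18)&(h[...,0]<30)&(h[...,1]>110)&(h[...,2]>50)).astype(np.uint8)
    n,l,st,ce=cv2.connectedComponentsWithStats(m)
    j=min((j for j in range(1,n) if st[j,4]>60),key=lambda j:np.hypot(*(ce[j]-px)))
    c,_=cv2.findContours((l==j).astype(np.uint8),cv2.RETR_EXTERNAL,cv2.CHAIN_APPROX_NONE)
    o=np.zeros(m.shape,np.uint8); cv2.drawContours(o,[max(c,key=len)],-1,1,-1); return o>0
def blob(im,px,r,f):
    "largest component of f(gray) within r of px"
    g=cv2.cvtColor(im,cv2.COLOR_RGB2GRAY); y,x=np.mgrid[:480,:640]; m=(f(g)&(np.hypot(x-px[0],y-px[1])<r)).astype(np.uint8)
    n,l,st,ce=cv2.connectedComponentsWithStats(m); return l==1+np.argmax(st[1:,4])
E
python3 - <<'E'
from h import *
k=get_calibration("wrist"); im=cv2.imread("pics/w1.png")[:,:,::-1].copy()
for px in((368,172),(498,108)):
    m=brass(im,px); print(m.sum(),fit(S["sleeve_a"],m,k,px2w("",px,.02,k)))
m=masks_of("gauge","wrist")[0]["region"]
g=cv2.cvtColor(im,cv2.COLOR_RGB2GRAY); np.set_printoptions(linewidth=250)
print(g[192:222:1,226:262:1])
kt=get_calibration("top"); it=cv2.imread("pics/top0.png")[:,:,::-1].copy()
for px in((408,281),(469,251)):
    m=brass(it,px); print(m.sum(),fit(S["sleeve_a"],m,kt,px2w("",px,.02,kt)))
ks=get_calibration("scene"); it=cv2.imread("pics/scene0.png")[:,:,::-1].copy()
for px in((222,291),(210,355)):
    m=brass(it,px); print(m.sum(),fit(S["sleeve_a"],m,ks,px2w("",px,.02,ks)))
E
```

```text
1522 (array([ 0.48385859, -0.2081155 ]), np.float64(0.8942420681551116))
2347 (array([ 0.54324464, -0.33198611]), np.float64(0.8954597481877146))
[[149 151 151 ...  84  83  82]
 [148 147 150 ...  83  83  82]
 [150 149 149 ...  81  84  83]
 ...
 [ 81  81  81 ...  84  84  84]
 [ 82  82  81 ...  84  84  85]
 [ 83  80  82 ...  83  84  86]]
390 (array([ 0.48738771, -0.20747821]), np.float64(0.8057851239669421))
427 (array([ 0.54712242, -0.33080757]), np.float64(0.797752808988764))
548 (array([ 0.48358184, -0.20481516]), np.float64(0.8154761904761905))
663 (array([ 0.54366367, -0.32799609]), np.float64(0.8413705583756346))
```

Emit:
servo_tool --steps '[[[0.0222,0.022,0.03],[0,0,0],0.4],[[0.0223,0.022,0.03],[0,0,0],0.4],[[0,0,0.055],[0,0,0],0.4],[[0,0,0.045],[0,0,0],0.4],[[0,0,0.02],[0,0,0],0.4]]'

```text
time: 3.52
position: [0.4834, -0.2067, 0.0315]
tool_rot: [1.0, -0.001, -0.001, -0.001]
ft_force: [0.3, -1.0, -0.7]
finger_gap: 0.0636
grasp_force: 0.0
```

Emit:
servo_tool --steps '[[[0,0,0.015],[0,0,0],0.4],[[0,0,0.004],[0,0,0],0.4],[[0,0,0],[0,0,0],0.4]]'

```text
time: 3.9
position: [0.4852, -0.2064, 0.0153]
tool_rot: [1.0, -0.0, 0.0, 0.0]
ft_force: [1.0, -0.4, 1.1]
finger_gap: 0.0639
grasp_force: 0.0
```

Emit:
servo_tool --steps '[[[0,0,0],[0,0,0],-0.3],[[0,0,0],[0,0,0],-0.3],[[0,0,0],[0,0,0],-0.3]]'

```text
time: 4.28
position: [0.4852, -0.2059, 0.0154]
tool_rot: [1.0, -0.0, 0.0, 0.0]
ft_force: [-1.0, 2.7, 8.1]
finger_gap: 0.0415
grasp_force: 30.0
```

Emit:
servo_tool --steps '[[[0,0,-0.03],[0,0,0],-0.3],[[0,0,-0.035],[0,0,0],-0.3],[[-0.0105,-0.0417,0],[0,0,0],-0.3],[[-0.0105,-0.0417,0],[0,0,0],-0.3],[[-0.0107,-0.0417,0],[0,0,0],-0.3]]'

```text
time: 4.9
position: [0.4529, -0.0798, 0.0801]
tool_rot: [1.0, -0.0, 0.0, 0.0]
ft_force: [1.2, 0.1, -2.9]
finger_gap: 0.0419
grasp_force: 30.0
```

Emit:
servo_tool --steps '[[[0,0,0],[0,0,0],-0.3],[[0,0,0],[0,0,0],-0.3]]'

```text
time: 5.15
position: [0.4537, -0.081, 0.0801]
tool_rot: [1.0, 0.0, 0.0, 0.0]
ft_force: [0.7, -0.5, -2.9]
finger_gap: 0.0415
grasp_force: 30.0
```

Run:
```python
from h import *
z=read_state()["position"][2]-.0154; print(z,read_state()["ft_force"])
look(["sleeve_a","gauge"],"s2","scene",{"sleeve_a":z})
look(["sleeve_a","gauge"],"w2","wrist",{"sleeve_a":z})
look(["sleeve_a","gauge"],"t2","top",{"sleeve_a":z})
a=cv2.imread("pics/s2.png")[130:330,130:380];b=cv2.imread("pics/w2.png")
cv2.imwrite("pics/c2.png",np.hstack([cv2.resize(a,(500,400),interpolation=2),cv2.resize(b[40:440,170:470],(300,400))]))
```

```text
0.06468293116231481 [ 0.68441395 -0.53331564 -2.93258868]
[ 0.4539 -0.0814  0.08  ] [ 0.9056 -0.6657  0.8596]
scene sleeve_a 0.92 [179. 306.] [ 0.4649 -0.3023] 0.78 [45. 22. 56.]
scene sleeve_a 0.79 [247. 221.] [ 0.4651 -0.0813] 0.41 [75. 60. 32.]
scene sleeve_a 0.76 [141. 347.] [ 0.466  -0.3932] 0.83 [69. 39. 82.]
scene sleeve_a 0.72 [302. 363.] [ 0.7134 -0.2986] 0.22 [160. 156. 151.]
scene sleeve_a 0.69 [180. 390.] [ 0.5662 -0.4268] 0.78 [72. 40. 86.]
scene sleeve_a 0.57 [274. 294.] [ 0.5996 -0.2018] 0.79 [101.  53.  25.]
scene sleeve_a 0.55 [212. 356.] [ 0.5726 -0.3548] 0.78 [120. 106.  57.]
scene gauge 0.94 [245. 246.] [ 0.4534 -0.0838] 0.84 [45. 44. 44.]
[ 0.4537 -0.0816  0.0799] [ 0.5269 -0.0814  0.2504]
wrist sleeve_a 0.95 [322. 280.] [ 0.4623 -0.0811] 0.52 [143. 112.  37.]
wrist sleeve_a 0.91 [570. 273.] [ 0.4646 -0.2062] 0.25 [70. 35. 83.]
wrist sleeve_a 0.87 [461.  55.] [ 0.5618 -0.1366] 0.52 [167.  92.   7.]
wrist sleeve_a 0.49 [320. 227.] [ 0.4899 -0.0799] 0.53 [88. 84. 85.]
wrist gauge 0.91 [321. 228.] [ 0.466  -0.0791] 0.5 [88. 84. 85.]
[ 0.4534 -0.0813  0.0799] [0.4668 0.0078 1.0068]
top sleeve_a 0.85 [508. 253.] [ 0.5356 -0.3811] 0.73 [63. 25. 74.]
top sleeve_a 0.62 [493. 310.] [ 0.4343 -0.3462] 0.77 [65. 26. 75.]
top sleeve_a 0.61 [468. 249.] [ 0.5437 -0.306 ] 0.73 [112.  88.  20.]
top sleeve_a 0.59 [384. 235.] [ 0.5693 -0.1492] 0.63 [98. 42.  5.]
top sleeve_a 0.56 [287. 337.] [0.383  0.0262] 0.32 [20. 19. 17.]
```

View pics/c2.png

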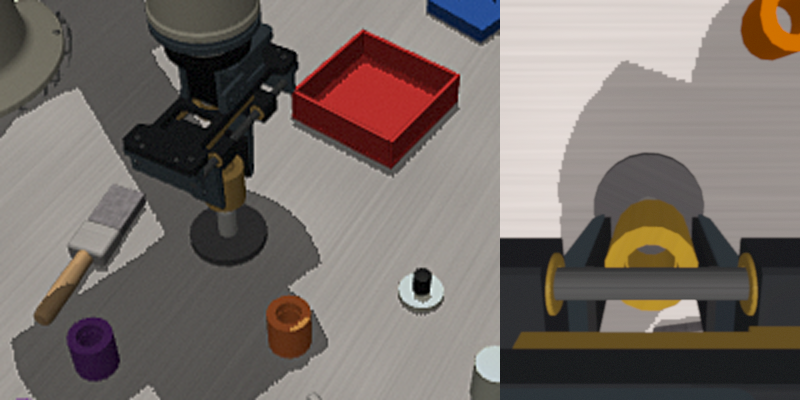

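The crop shows the pin under the held sleeve and roughly in line, with the disc visible in the wrist view. I measure the edges in the wrist view.

Run:
```python
from h import *
k=get_calibration("wrist"); im=cv2.imread("pics/w2.png")[:,:,::-1].copy()
g=cv2.GaussianBlur(cv2.cvtColor(im,cv2.COLOR_RGB2GRAY),(3,3),0).astype(int)
hs=cv2.cvtColor(im,cv2.COLOR_RGB2HSV)
print("col321 rows185-300",[(r,g[r,321],hs[r,321,1]) for r in range(186,300,2)])
for r in(210,225,235): 
    print(r,list(g[r,250:400:2]))
def pm(p): return px2w("",p,0,k)
c=proj([[.4534+.04,-.0814,.012],[.4534,-.0814+.04,.012],[.4534,-.0814-.04,.012],[.4535+.021,-.0814,.0647],[.4535,-.0814,.1087],[.4535+.021,-.0814,.1087]],k); print(c.round(1))
# fit circle (disc) front arc
a=np.radians(np.arange(-60,61,3));
```

```text
col321 rows185-300 [(186, np.int64(146), np.uint8(15)), (188, np.int64(148), np.uint8(17)), (190, np.int64(151), np.uint8(18)), (192, np.int64(115), np.uint8(19)), (194, np.int64(67), np.uint8(13)), (196, np.int64(83), np.uint8(9)), (198, np.int64(84), np.uint8(17)), (200, np.int64(85), np.uint8(11)), (202, np.int64(86), np.uint8(11)), (204, np.int64(86), np.uint8(8)), (206, np.int64(85), np.uint8(9)), (208, np.int64(87), np.uint8(11)), (210, np.int64(88), np.uint8(11)), (212, np.int64(87), np.uint8(9)), (214, np.int64(85), np.uint8(9)), (216, np.int64(85), np.uint8(9)), (218, np.int64(85), np.uint8(9)), (220, np.int64(86), np.uint8(12)), (222, np.int64(86), np.uint8(14)), (224, np.int64(86), np.uint8(6)), (226, np.int64(86), np.uint8(11)), (228, np.int64(84), np.uint8(6)), (230, np.int64(84), np.uint8(9)), (232, np.int64(84), np.uint8(14)), (234, np.int64(85), np.uint8(14)), (236, np.int64(89), np.uint8(6)), (238, np.int64(97), np.uint8(25)), (240, np.int64(88), np.uint8(148)), (242, np.int64(83), np.uint8(187)), (244, np.int64(84), np.uint8(182)), (246, np.int64(84), np.uint8(187))
[... 3579 characters left out ...]
64(86), np.int64(86), np.int64(87), np.int64(86), np.int64(85), np.int64(84), np.int64(84), np.int64(84), np.int64(84), np.int64(84), np.int64(84), np.int64(84), np.int64(85), np.int64(85), np.int64(84), np.int64(85), np.int64(85), np.int64(86), np.int64(85), np.int64(86), np.int64(86), np.int64(85), np.int64(84), np.int64(84), np.int64(84), np.int64(84), np.int64(84), np.int64(85), np.int64(85), np.int64(114), np.int64(147), np.int64(150), np.int64(150), np.int64(149), np.int64(149), np.int64(149), np.int64(149), np.int64(150), np.int64(149), np.int64(149), np.int64(150), np.int64(149), np.int64(149)]
[[321.6 191.9]
 [265.6 248. ]
 [377.8 247.8]
 [321.9 239.4]
 [322.2 311.4]
 [322.1 267. ]]
```

Run:
```python
from h import *
k=get_calibration("wrist"); im=cv2.imread("pics/w2.png")[:,:,::-1].copy()
hs=cv2.cvtColor(im,cv2.COLOR_RGB2HSV)
for r in(255,270,280):
    c=np.nonzero((hs[r,:,1]>100)&(hs[r,:,0]>15)&(hs[r,:,0]<32))[0]; c=c[(c>250)&(c<400)]; print(r,c.min(),c.max(),(c.min()+c.max())/2)
ks=get_calibration("scene"); im=cv2.imread("pics/s2.png")[:,:,::-1].copy(); hs=cv2.cvtColor(im,cv2.COLOR_RGB2HSV); g=cv2.cvtColor(im,cv2.COLOR_RGB2GRAY)
print("scene pred sleeve bottom/pin centre",proj([[.4536,-.0814,.075],[.4536,-.0814,.068],[.4536,-.0814,.03],[.4516,-.0792,.03],[.4536,-.0814,.012]],ks).round(1))
for r in range(222,246,2): print(r,g[r,222:266].tolist())
for r in range(212,234,2):
    c=np.nonzero((hs[r,:,1]>90)&(hs[r,:,0]>12)&(hs[r,:,0]<35))[0]; c=c[(c>225)&(c<270)]; print(r,c.tolist()[:1],c.tolist()[-1:])
```

```text
255 291 352 321.5
270 284 358 321.0
280 280 362 321.0
scene pred sleeve bottom/pin centre [[242.1 224.2]
 [242.4 226.6]
 [243.8 239.2]
 [243.5 238.1]
 [244.4 244.9]]
222 [36, 29, 32, 36, 37, 38, 35, 33, 31, 27, 27, 30, 33, 28, 32, 29, 31, 25, 24, 22, 64, 63, 62, 59, 58, 56, 55, 53, 49, 37, 89, 164, 160, 159, 159, 158, 156, 154, 152, 160, 158, 159, 157, 161]
224 [34, 31, 29, 36, 29, 36, 34, 35, 33, 26, 27, 31, 32, 35, 34, 34, 30, 22, 22, 7, 65, 67, 62, 59, 55, 57, 55, 54, 49, 43, 34, 157, 158, 165, 162, 160, 153, 157, 157, 157, 155, 157, 162, 163]
226 [91, 79, 61, 40, 31, 31, 32, 38, 31, 33, 44, 30, 35, 32, 29, 34, 31, 24, 24, 14, 64, 68, 61, 62, 59, 58, 55, 53, 50, 43, 33, 90, 81, 76, 73, 70, 151, 152, 162, 161, 164, 168, 162, 162]
228 [84, 83, 83, 90, 67, 39, 31, 28, 34, 30, 32, 31, 31, 35, 33, 32, 32, 32, 25, 24, 30, 69, 64, 61, 56, 56, 56, 54, 49, 45, 38, 86, 82, 85, 88, 87, 83, 83, 81, 80, 72, 152, 154, 166]
230 [85, 82, 85, 86, 86, 88, 88, 93, 65, 57, 41, 25, 30, 31, 33, 33, 35, 37, 25, 22, 35, 68, 63, 60, 57, 57, 54, 52, 49, 42, 64, 89, 87, 88, 84, 86, 86, 89, 90, 88, 87, 86, 8
[... 749 characters left out ...]
0, 72, 40, 40, 40, 43, 41, 43, 41, 43, 43, 40, 39, 46, 77, 80, 79, 77, 75, 74, 69, 66, 63, 46, 40, 40, 40, 42, 41, 38, 39, 38, 40, 45, 42, 37, 38, 54, 88, 91, 90]
242 [82, 85, 87, 76, 40, 38, 42, 44, 40, 42, 44, 41, 43, 43, 41, 41, 36, 74, 81, 78, 79, 74, 74, 72, 67, 65, 49, 41, 41, 41, 41, 43, 44, 43, 41, 40, 42, 45, 40, 42, 37, 87, 93, 87]
244 [86, 86, 92, 54, 41, 43, 41, 42, 42, 43, 41, 43, 43, 42, 42, 40, 35, 68, 80, 78, 76, 76, 75, 73, 66, 59, 59, 42, 41, 40, 42, 44, 42, 43, 46, 43, 45, 41, 42, 41, 38, 55, 88, 88]
212 [238] [251]
214 [242] [251]
216 [241] [254]
218 [241] [251]
220 [241] [251]
222 [242] [251]
224 [242] [252]
226 [242] [252]
228 [242] [252]
230 [242] [251]
232 [234] [250]
```

Emit:
servo_tool --steps '[[[-0.0018,-0.0017,0.005],[0,0,0],-0.3],[[0,0,0.01],[0,0,0],-0.3],[[0,0,0.003],[0,0,0],-0.3],[[0,0,0.003],[0,0,0],-0.3],[[0,0,0],[0,0,0],-0.3]]'

```text
time: 6.22
position: [0.4515, -0.0792, 0.0587]
tool_rot: [1.0, -0.0, -0.0, -0.0]
ft_force: [-0.3, 0.4, -2.9]
finger_gap: 0.0413
grasp_force: 30.0
```

Emit:
servo_tool --steps '[[[0,0,0.002],[0,0,0],-0.3],[[0,0,0.002],[0,0,0],-0.3],[[0,0,0.002],[0,0,0],-0.3],[[0,0,0.001],[0,0,0],-0.3],[[0,0,0],[0,0,0],-0.3]]'

```text
time: 6.85
position: [0.4515, -0.0792, 0.0519]
tool_rot: [1.0, -0.0, -0.0, -0.0]
ft_force: [-0.3, -0.4, -3.0]
finger_gap: 0.0418
grasp_force: 30.0
```

Emit:
servo_tool --steps '[[[0,0,0.002],[0,0,0],-0.3],[[0,0,0.002],[0,0,0],-0.3],[[0,0,0.002],[0,0,0],-0.3],[[0,0,0.002],[0,0,0],-0.3],[[0,0,0],[0,0,0],-0.3]]'

```text
time: 7.48
position: [0.4515, -0.0792, 0.0437]
tool_rot: [1.0, -0.0, -0.0, -0.0]
ft_force: [0.1, 0.3, -3.7]
finger_gap: 0.0416
grasp_force: 30.0
```

Sleeve 1 slides past the stop depth freely, so it looks good. I continue to the base at TCP of about 0.0274.

Emit:
servo_tool --steps '[[[0,0,0.004],[0,0,0],-0.3],[[0,0,0.004],[0,0,0],-0.3],[[0,0,0.004],[0,0,0],-0.3],[[0,0,0.002],[0,0,0],-0.3],[[0,0,0],[0,0,0],-0.3]]'

```text
time: 8.1
position: [0.4515, -0.0792, 0.0297]
tool_rot: [1.0, -0.0, -0.0, -0.0]
ft_force: [-1.1, 0.1, -2.9]
finger_gap: 0.0413
grasp_force: 30.0
```

Emit:
servo_tool --steps '[[[0,0,0.001],[0,0,0],-0.3],[[0,0,0.001],[0,0,0],-0.3],[[0,0,0],[0,0,0],-0.3]]'

```text
time: 8.48
position: [0.4515, -0.0792, 0.0279]
tool_rot: [1.0, -0.0, -0.0, -0.0]
ft_force: [0.0, 0.2, -2.4]
finger_gap: 0.0413
grasp_force: 30.0
```

Emit:
servo_tool --steps '[[[0,0,0.0005],[0,0,0],-0.3],[[0,0,0.0005],[0,0,0],-0.3],[[0,0,0],[0,0,0],-0.3]]'

```text
time: 8.85
position: [0.4516, -0.0792, 0.0274]
tool_rot: [1.0, -0.0, 0.0, 0.0]
ft_force: [-2.1, -0.1, 12.1]
finger_gap: 0.0412
grasp_force: 30.0
```

Emit:
servo_tool --steps '[[[0,0,-0.02],[0,0,0],-0.3],[[0,0,-0.04],[0,0,0],-0.3],[[0.001,-0.0585,-0.02],[0,0,0],-0.3],[[0.001,-0.0585,0],[0,0,0],-0.3],[[0.001,-0.0585,0],[0,0,0],-0.3]]'

```text
time: 9.48
position: [0.4546, 0.098, 0.1074]
tool_rot: [1.0, -0.0, 0.001, -0.0]
ft_force: [1.6, 0.8, -3.0]
finger_gap: 0.0413
grasp_force: 30.0
```

Emit:
servo_tool --steps '[[[0.001,-0.0585,0],[0,0,0],-0.3],[[0.001,-0.0585,0],[0,0,0],-0.3],[[0.001,-0.0585,0],[0,0,0],-0.3],[[0.001,-0.0585,0],[0,0,0],-0.3],[[0.001,-0.0585,0],[0,0,0],-0.3]]'

```text
time: 10.1
position: [0.4592, 0.3907, 0.1068]
tool_rot: [1.0, 0.0, -0.0, 0.0]
ft_force: [1.9, -0.4, -3.1]
finger_gap: 0.0418
grasp_force: 30.0
```

Emit:
servo_tool --steps '[[[0,0,0],[0,0,0],-0.3],[[0,0,0],[0,0,0],-0.3]]'

```text
time: 10.35
position: [0.4591, 0.3884, 0.1065]
tool_rot: [1.0, 0.0, -0.0, 0.0]
ft_force: [-0.1, -0.6, -2.8]
finger_gap: 0.0415
grasp_force: 30.0
```

Run:
```python
from h import *
s=read_state(); print(s["position"],s["ft_force"],s["finger_gap"])
k=get_calibration("wrist"); im=save("wrist","w3"); print(k["origin"])
for m in masks_of("nest","wrist")[:2]:
    r=m["region"]; print(m["score"],m["pixel"],r.sum(),px2w("",cen(r),.018,k))
    c,_=cv2.findContours(r.astype(np.uint8),0,1); b=cv2.minAreaRect(max(c,key=len)); print(b,px2w("",b[0],.018,k))
```

```text
[0.45911193 0.38844631 0.10652247] [-0.12584855 -0.63107544 -2.77864333] 0.04153989695536766
[0.53243131 0.38887038 0.27684219]
0.92 [310.2, 152.0] 16035 [0.52466608 0.39701881 0.018     ]
((307.73583984375, 153.42453002929688), (130.76722717285156, 129.531005859375), 15.945395469665527) [0.52404259 0.39816239 0.018     ]
```

View pics/w3.png

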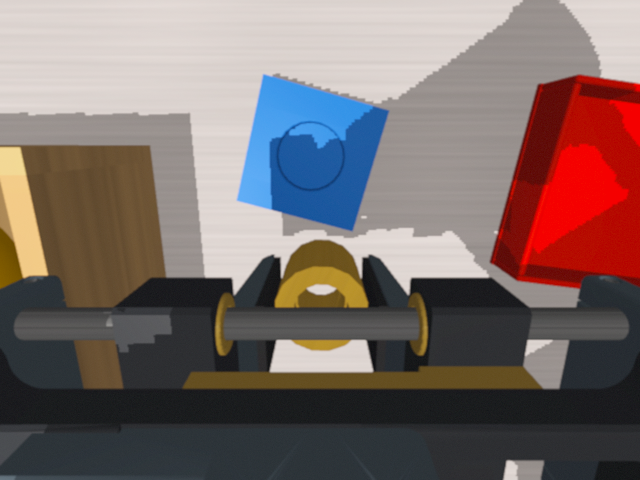

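The wrist view shows the pocket rim centred near (311,156). I rectify onto the z = 0.02 plane and fit it.

```bash
cat >> h.py <<'E'
def rect(im,k,c,z,w=.06,s=8000):
    "orthographic view of plane z about c; s px per m; col=+y left flipped: col=(c_y+w - y)*s,row=(c_x+w-x)*s"
    W=[[c[0]+a*w,c[1]+b*w,z] for a,b in((1,1),(1,-1),(-1,-1),(-1,1))]; n=int(2*w*s)
    H=cv2.getPerspectiveTransform(proj(W,k).astype(np.float32),np.float32([[0,0],[n,0],[n,n],[0,n]])); return cv2.warpPerspective(im,H,(n,n),flags=2)
E
python3 - <<'E'
from h import *
k=get_calibration("wrist"); im=cv2.imread("pics/w3.png")
c=(.524,.397); r=rect(im,k,c,.02); g=cv2.GaussianBlur(r[:,:,0].astype(np.float32),(0,0),3)
# dark ring response: minimise mean along circle minus neighbours
best=[]
a=np.radians(np.arange(0,360,2))
def ring(x,y,R): return cv2.remap(g,(x+R*np.cos(a)).astype(np.float32)[None],(y+R*np.sin(a)).astype(np.float32)[None],1)[0]
for R in np.arange(22,26.1,.25)*8:
  for x in range(440,521,2):
    for y in range(440,521,2):
        v=np.median(ring(x,y,R)-.5*(ring(x,y,R-12)+ring(x,y,R+12))); best.append((v,x,y,R))
best.sort()
for v,x,y,R in best[:5]: print(v,R/8,"x",c[0]+.06-y/8000,"y",c[1]+.06-x/8000)
print(np.round(proj([[.459,.3884,.0915],[.459+.021,.3884,.0915]],k),1))
v,x,y,R=best[0]; cv2.circle(r,(x,y),int(R),(0,0,255),1); cv2.imwrite("pics/r3.png",cv2.resize(r,(480,480)))
h=cv2.cvtColor(im,cv2.COLOR_BGR2HSV)
for q in(255,270,285):
    cc=np.nonzero((h[q,:,1]>100)&(h[q,:,0]>15)&(h[q,:,0]<32))[0]; cc=cc[(cc>250)&(cc<400)]; print(q,cc.min(),cc.max())
E
```

```text
-27.25571 23.75 x 0.5225000000000001 y 0.3955
-26.941414 23.75 x 0.5222500000000001 y 0.3955
-26.476288 23.75 x 0.5225000000000001 y 0.39525
-26.365517 23.75 x 0.5222500000000001 y 0.39525
-26.265278 23.75 x 0.5225000000000001 y 0.39575000000000005
[[320.1 275.9]
 [320.1 240.4]]
255 292 350
270 286 356
285 279 363
```

View pics/r3.png

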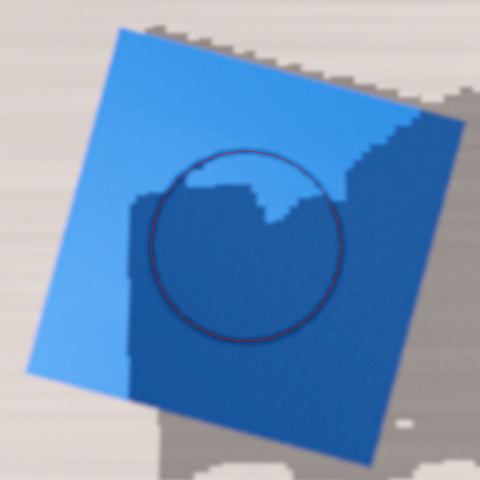

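The fit circle lies on the rim, with the pocket at (0.5224, 0.3955). I move over it and lower gently.

Emit:
servo_tool --steps '[[[0.0316,-0.0036,0],[0,0,0],-0.3],[[0.0315,-0.0035,0],[0,0,0],-0.3],[[0,0,0.04],[0,0,0],-0.3],[[0,0,0.024],[0,0,0],-0.3],[[0,0,0],[0,0,0],-0.3]]'

```text
time: 11.08
position: [0.5219, 0.394, 0.0414]
tool_rot: [1.0, -0.001, -0.002, 0.001]
ft_force: [-0.6, -0.1, -2.8]
finger_gap: 0.0415
grasp_force: 30.0
```

Emit:
servo_tool --steps '[[[0,0,0.004],[0,0,0],-0.3],[[0,0,0.004],[0,0,0],-0.3],[[0,0,0.003],[0,0,0],-0.3],[[0,0,0],[0,0,0],-0.3]]'

```text
time: 11.58
position: [0.5227, 0.3959, 0.032]
tool_rot: [1.0, -0.0, 0.0, -0.0]
ft_force: [-0.8, 0.5, -2.6]
finger_gap: 0.0415
grasp_force: 30.0
```

Emit:
servo_tool --steps '[[[0,0,0.002],[0,0,0],-0.3],[[0,0,0.0015],[0,0,0],-0.3],[[0,0,0.0006],[0,0,0],-0.3],[[0,0,0],[0,0,0],-0.3]]'

```text
time: 12.08
position: [0.5227, 0.3959, 0.0278]
tool_rot: [1.0, -0.0, -0.0, 0.0]
ft_force: [0.1, 0.7, -3.1]
finger_gap: 0.0412
grasp_force: 30.0
```

Emit:
servo_tool --steps '[[[0,0,0.0004],[0,0,0],-0.3],[[0,0,0],[0,0,0],-0.3]]'

```text
time: 12.32
position: [0.5228, 0.3959, 0.0275]
tool_rot: [1.0, -0.0, 0.0, -0.0]
ft_force: [-0.4, -0.3, -2.0]
finger_gap: 0.0416
grasp_force: 30.0
```

Emit:
servo_tool --steps '[[[0,0,0.0002],[0,0,0],0.3],[[0,0,0],[0,0,0],0.3],[[0,0,-0.03],[0,0,0],0.3],[[0,0,-0.045],[0,0,0],0.3],[[-0.0037,0.0557,-0.02],[0,0,0],0.3]]'

```text
time: 12.95
position: [0.5206, 0.3425, 0.1247]
tool_rot: [1.0, 0.001, 0.002, -0.001]
ft_force: [1.0, -1.5, -0.2]
finger_gap: 0.0595
grasp_force: 0.0
```

Emit:
servo_tool --steps '[[[-0.0037,0.0557,-0.02],[0,0,0],0.3],[[-0.0037,0.0557,0],[0,0,0],0.3],[[-0.0037,0.0557,0],[0,0,0],0.3],[[-0.0037,0.0557,0],[0,0,0],0.3],[[-0.0037,0.0557,0],[0,0,0],0.3]]'

```text
time: 13.58
position: [0.5004, 0.06, 0.1425]
tool_rot: [1.0, -0.0, 0.0, 0.0]
ft_force: [1.3, -0.5, -0.3]
finger_gap: 0.0597
grasp_force: 0.0
```

Emit:
servo_tool --steps '[[[-0.0037,0.0557,0],[0,0,0],0.3],[[-0.0037,0.0557,0],[0,0,0],0.3],[[-0.0037,0.0557,0],[0,0,0],0.3],[[-0.0037,0.0557,0],[0,0,0],0.3],[[-0.0037,0.0557,0],[0,0,0],0.3]]'

```text
time: 14.2
position: [0.4817, -0.2188, 0.1425]
tool_rot: [1.0, -0.0, 0.0, 0.0]
ft_force: [0.5, 0.1, -0.3]
finger_gap: 0.059
grasp_force: 0.0
```

Emit:
servo_tool --steps '[[[-0.0037,0.0557,0],[0,0,0],0.3],[[-0.0037,0.0557,0],[0,0,0],0.3],[[0,0,0],[0,0,0],0.3],[[0,0,0],[0,0,0],0.3]]'

```text
time: 14.7
position: [0.4742, -0.3279, 0.1421]
tool_rot: [1.0, -0.0, -0.0, -0.0]
ft_force: [0.2, -0.7, -0.1]
finger_gap: 0.0593
grasp_force: 0.0
```

```bash
cat >> h.py <<'E'
def ringfit(g,c,w,s,Rs,mode,rng=.012):
    "search circle edge: mode(inner,outer)->score to maximise"
    g=cv2.GaussianBlur(g.astype(np.float32),(0,0),2); a=np.radians(np.arange(0,360,3)); b=[]
    f=lambda x,y,R: cv2.remap(g,(x+R*np.cos(a)).astype(np.float32)[None],(y+R*np.sin(a)).astype(np.float32)[None],1)[0]
    n=w*s; t=rng*s
    for R in Rs:
        for x in np.arange(n-t,n+t,2):
            for y in np.arange(n-t,n+t,2): b.append((mode(f(x,y,R*s-8),f(x,y,R*s+8)),x,y,R))
    v,x,y,R=max(b); return np.array([c[0]+w-y/s,c[1]+w-x/s]),R,v
E
python3 - <<'E'
from h import *
s=read_state(); print(s["position"],s["ft_force"])
k=get_calibration("wrist"); im=save("wrist","w4"); print(k["origin"])
for m in masks_of("sleeve_a","wrist"):
    p=px2w("",m["pixel"],.044,k); print(m["score"].__round__(2),m["pixel"],p.round(4),im[m["region"]].mean(0).round())
sat=cv2.cvtColor(im,cv2.COLOR_RGB2HSV)[...,1]
c=(.544,-.330); r=rect(sat,k,c,.044)
print(ringfit(r,c,.06,8000,[.0205,.021,.0215],lambda i,o:np.median(i-o)))
r=rect(sat,k,c,.044); 
b=im[...,::-1]; cv2.imwrite("pics/r4.png",np.hstack([cv2.resize(b,(533,400)),cv2.resize(rect(b,k,c,.044),(260,400))]))
E
```

```text
[ 0.47422821 -0.32786658  0.14209002] [ 0.24044759 -0.72488758 -0.06809998]
[ 0.54747932 -0.32776163  0.31248021]
0.93 [316.3, 132.6] [ 0.5539 -0.3243  0.044 ] [202. 174.  60.]
0.86 [268.4, 277.3] [ 0.4397 -0.2843  0.044 ] [ 85.  40. 101.]
0.8 [362.5, 277.9] [ 0.4391 -0.3617  0.044 ] [ 89.  45. 104.]
0.63 [103.7, 101.3] [ 0.5758 -0.1709  0.044 ] [178. 115.   7.]
0.61 [429.1, 154.2] [ 0.5382 -0.4087  0.044 ] [101.  51. 117.]
(array([ 0.54525, -0.32725]), 0.0205, np.float32(145.93748))
```

View pics/r4.png

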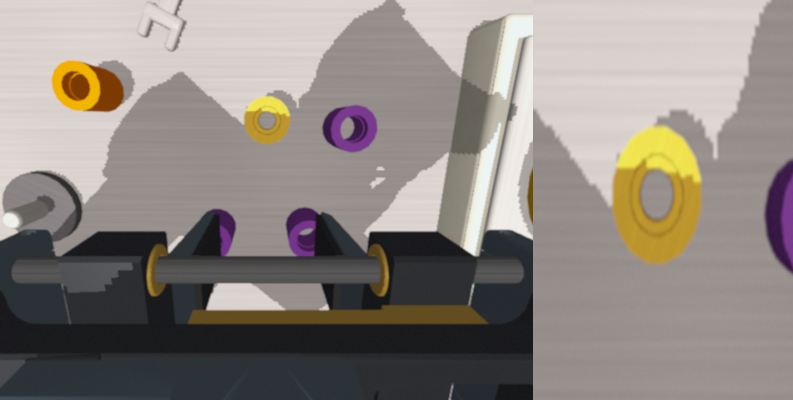

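The picture confirms that the brass sleeve at wrist pixel (321,143), measured at (0.545,−0.327), is sleeve 2, with a purple one to its right. I grasp it.

Emit:
servo_tool --steps '[[[0.0355,-0.0003,0.02],[0,0,0],0.3],[[0.0355,-0.0003,0.02],[0,0,0],0.3],[[0,0,0.045],[0,0,0],0.3],[[0,0,0.025],[0,0,0],0.3],[[0,0,0.0166],[0,0,0],0.3]]'

```text
time: 15.42
position: [0.5454, -0.3262, 0.0145]
tool_rot: [1.0, 0.001, -0.001, -0.0]
ft_force: [0.1, -0.1, 0.1]
finger_gap: 0.0593
grasp_force: 0.0
```

Emit:
servo_tool --steps '[[[0,0,0],[0,0,0],0.3],[[0,0,0],[0,0,0],-0.3],[[0,0,0],[0,0,0],-0.3],[[0,0,0],[0,0,0],-0.3]]'

```text
time: 15.92
position: [0.546, -0.3279, 0.0168]
tool_rot: [1.0, -0.0, 0.001, 0.0]
ft_force: [-0.5, 1.1, 7.7]
finger_gap: 0.0415
grasp_force: 30.0
```

Emit:
servo_tool --steps '[[[0,0,-0.03],[0,0,0],-0.3],[[0,0,-0.035],[0,0,0],-0.3],[[-0.0188,-0.0497,-0.005],[0,0,0],-0.3],[[-0.0188,-0.0497,0],[0,0,0],-0.3],[[-0.0188,-0.0497,0],[0,0,0],-0.3]]'

```text
time: 16.55
position: [0.4884, -0.1773, 0.0861]
tool_rot: [1.0, -0.0, 0.0, 0.0]
ft_force: [1.6, 1.4, -3.0]
finger_gap: 0.0418
grasp_force: 30.0
```

Emit:
servo_tool --steps '[[[-0.0188,-0.0497,0],[0,0,0],-0.3],[[-0.0188,-0.0497,0],[0,0,0],-0.3],[[0,0,0],[0,0,0],-0.3],[[0,0,0],[0,0,0],-0.3]]'

```text
time: 17.05
position: [0.4522, -0.0793, 0.0861]
tool_rot: [1.0, 0.0, 0.001, 0.0]
ft_force: [-0.0, -0.6, -2.9]
finger_gap: 0.0416
grasp_force: 30.0
```

Run:
```python
from h import *
s=read_state(); P=s["position"]; print(P,s["ft_force"],s["finger_gap"])
k=get_calibration("wrist"); im=save("wrist","w5"); h=cv2.cvtColor(im,cv2.COLOR_RGB2HSV); g=cv2.cvtColor(im,cv2.COLOR_RGB2GRAY).astype(int)
z=P[2]-.0168
print("pred",proj([[P[0]+.021,P[1],z],[P[0]+.021,P[1],z+.044],[.4515+.04,-.0792,.012],[.4515+.04,-.0792,0]],k).round(1))
print([(r,g[r,320],h[r,320,1]) for r in range(184,274,1) if abs(g[r+1,320]-g[r-1,320])>10 or abs(int(h[r+1,320,1])-int(h[r-1,320,1]))>50])
for q in(255,270,280):
    cc=np.nonzero((h[q,:,1]>100)&(h[q,:,0]>15)&(h[q,:,0]<32))[0]; cc=cc[(cc>250)&(cc<400)]; print(q,cc.min(),cc.max())
for q in(212,225): cc=np.nonzero(g[q]<100)[0]; cc=cc[(cc>240)&(cc<400)]; print(q,cc.min(),cc.max())
```

```text
[ 0.4521773  -0.07930155  0.08607999] [-0.00978043 -0.61297546 -2.862896  ] 0.04159894821903888
pred [[321.4 238.8]
 [321.6 265.9]
 [321.1 191.8]
 [321.1 189.6]]
[(188, np.int64(146), np.uint8(17)), (189, np.int64(105), np.uint8(19)), (190, np.int64(61), np.uint8(16)), (191, np.int64(64), np.uint8(12)), (192, np.int64(81), np.uint8(12)), (232, np.int64(93), np.uint8(13)), (239, np.int64(100), np.uint8(27)), (240, np.int64(96), np.uint8(73)), (241, np.int64(90), np.uint8(141)), (266, np.int64(89), np.uint8(186)), (267, np.int64(106), np.uint8(201)), (268, np.int64(137), np.uint8(195))]
255 291 351
270 285 357
280 281 360
212 279 365
225 272 372
```

Emit:
servo_tool --steps '[[[0.0003,0,0.016],[0,0,0],-0.3],[[0,0,0.004],[0,0,0],-0.3],[[0,0,0.003],[0,0,0],-0.3],[[0,0,0.002],[0,0,0],-0.3],[[0,0,0],[0,0,0],-0.3]]'

```text
time: 17.73
position: [0.4519, -0.0792, 0.0607]
tool_rot: [1.0, -0.0, 0.0, 0.0]
ft_force: [-0.2, -0.1, -2.7]
finger_gap: 0.0412
grasp_force: 30.0
```

Emit:
servo_tool --steps '[[[0,0,0.002],[0,0,0],-0.3],[[0,0,0.0015],[0,0,0],-0.3],[[0,0,0.001],[0,0,0],-0.3],[[0,0,0],[0,0,0],-0.3]]'

```text
time: 18.23
position: [0.4518, -0.0791, 0.0561]
tool_rot: [1.0, -0.0, -0.0, -0.0]
ft_force: [0.1, 0.2, -2.9]
finger_gap: 0.0416
grasp_force: 30.0
```

Emit:
servo_tool --steps '[[[0,0,0.0008],[0,0,0],-0.3],[[0,0,0.0004],[0,0,0],-0.3],[[0,0,0],[0,0,0],-0.3]]'

```text
time: 18.6
position: [0.4518, -0.0791, 0.0549]
tool_rot: [1.0, -0.0, -0.0, -0.0]
ft_force: [0.6, 0.1, -3.3]
finger_gap: 0.0411
grasp_force: 30.0
```

Emit:
servo_tool --steps '[[[0,0,0.0005],[0,0,0],-0.3],[[0,0,0],[0,0,0],-0.3]]'

```text
time: 18.85
position: [0.4519, -0.0791, 0.0544]
tool_rot: [1.0, -0.0, 0.0, 0.0]
ft_force: [-0.4, -0.2, -1.0]
finger_gap: 0.0415
grasp_force: 30.0
```

Emit:
servo_tool --steps '[[[0,0,0.0005],[0,0,0],-0.3],[[0,0,0],[0,0,0],-0.3]]'

```text
time: 19.1
position: [0.452, -0.0792, 0.054]
tool_rot: [1.0, -0.0, 0.0, 0.0]
ft_force: [-0.4, 0.7, 2.1]
finger_gap: 0.0416
grasp_force: 30.0
```

Emit:
servo_tool --steps '[[[0,0,0.0006],[0,0,0],-0.3],[[0,0,0],[0,0,0],-0.3]]'

```text
time: 19.35
position: [0.4523, -0.0793, 0.0535]
tool_rot: [1.0, -0.0, 0.0, 0.0]
ft_force: [1.3, -1.2, 4.2]
finger_gap: 0.0415
grasp_force: 30.0
```

Emit:
servo_tool --steps '[[[0,0,0.0005],[0,0,0],-0.3],[[0,0,0.0005],[0,0,0],-0.3],[[0,0,0],[0,0,0],-0.3]]'

```text
time: 19.73
position: [0.4526, -0.0794, 0.0528]
tool_rot: [1.0, -0.0, 0.001, 0.0]
ft_force: [0.3, -2.4, 13.4]
finger_gap: 0.0417
grasp_force: 30.0
```

Firm stop with the lower end about 11 mm below the tip, so sleeve 2 is tight and goes to the bin.

Emit:
servo_tool --steps '[[[-0.0003,0,-0.02],[0,0,0],-0.3],[[0,0,-0.045],[0,0,0],-0.3],[[0.009,-0.049,-0.005],[0,0,0],-0.3],[[0.009,-0.049,0],[0,0,0],-0.3],[[0.009,-0.049,0],[0,0,0],-0.3]]'

```text
time: 20.35
position: [0.4782, 0.0694, 0.1222]
tool_rot: [1.0, -0.0, -0.0, -0.0]
ft_force: [1.0, -1.2, -2.5]
finger_gap: 0.0413
grasp_force: 30.0
```

Emit:
servo_tool --steps '[[[0.009,-0.049,0],[0,0,0],-0.3],[[0.009,-0.049,0],[0,0,0],-0.3],[[0,0,0],[0,0,0],-0.3],[[0,0,0.045],[0,0,0],-0.3],[[0,0,0.035],[0,0,0],-0.3]]'

```text
time: 20.98
position: [0.4958, 0.1653, 0.0409]
tool_rot: [1.0, -0.0, -0.001, 0.0]
ft_force: [-0.1, -0.7, -2.8]
finger_gap: 0.0413
grasp_force: 30.0
```

Emit:
servo_tool --steps '[[[0,0,0.01],[0,0,0],-0.3],[[0,0,0.008],[0,0,0],-0.3],[[0,0,0],[0,0,0],-0.3]]'

```text
time: 21.35
position: [0.4968, 0.1657, 0.0247]
tool_rot: [1.0, -0.0, 0.0, -0.0]
ft_force: [0.5, -0.1, -2.4]
finger_gap: 0.0413
grasp_force: 30.0
```

Emit:
servo_tool --steps '[[[0,0,0.002],[0,0,0],-0.3],[[0,0,0.001],[0,0,0],-0.3],[[0,0,0],[0,0,0],-0.3]]'

```text
time: 21.72
position: [0.4969, 0.166, 0.0218]
tool_rot: [1.0, -0.0, 0.0, -0.0]
ft_force: [0.7, -0.0, 2.6]
finger_gap: 0.0414
grasp_force: 30.0
```

Emit:
servo_tool --steps '[[[0,0,0],[0,0,0],0.2],[[0,0,0],[0,0,0],0.2],[[0,0,-0.03],[0,0,0],0.2],[[0,0,-0.05],[0,0,0],0.2],[[0.0186,0.0432,-0.03],[0,0,0],0.2]]'

```text
time: 22.35
position: [0.5151, 0.124, 0.1334]
tool_rot: [1.0, 0.002, 0.001, -0.0]
ft_force: [0.5, -0.4, 0.3]
finger_gap: 0.0549
grasp_force: 0.0
```

Emit:
servo_tool --steps '[[[0.0186,0.0432,0],[0,0,0],0.2],[[0.0186,0.0432,0],[0,0,0],0.2],[[0.0186,0.0432,0],[0,0,0],0.2],[[0.0186,0.0432,0],[0,0,0],0.2],[[0,0,0],[0,0,0],0.2]]'

```text
time: 22.98
position: [0.5907, -0.053, 0.1312]
tool_rot: [1.0, -0.002, 0.0, 0.0]
ft_force: [0.3, 0.5, -1.2]
finger_gap: 0.055
grasp_force: 0.0
```

Emit:
servo_tool --steps '[[[0,0,0],[0,0,0],0.2],[[0,0,0],[0,0,0],0.2]]'

```text
time: 23.22
position: [0.5891, -0.0491, 0.1313]
tool_rot: [1.0, 0.0, -0.0, -0.0]
ft_force: [0.1, 0.1, 0.6]
finger_gap: 0.0551
grasp_force: 0.0
```

Run:
```python
from h import *
P=read_state()["position"]; print(P)
k=get_calibration("wrist"); im=save("wrist","w6"); g=cv2.cvtColor(im,cv2.COLOR_RGB2GRAY)
for m in masks_of("cap","wrist")[:2]: print(m["score"],m["pixel"],px2w("",m["pixel"],.02,k),fit(S["cap"],m["region"],k,px2w("",m["pixel"],.02,k)))
c=(.662,-.051)
print("disc",ringfit(rect(g,k,c,.008),c,.06,8000,[.0225,.023,.0235],lambda i,o:np.median(i-o)))
print("stub",ringfit(rect(g,k,c,.032),c,.06,8000,[.0085,.009,.0095],lambda i,o:np.median(o-i)))
cv2.imwrite("pics/r6.png",cv2.resize(im[...,::-1],(533,400)))
```

```text
[ 0.58905346 -0.04909051  0.13129902]
0.91 [321.6, 142.4] [ 0.66164241 -0.04931667  0.02      ] (array([ 0.66083991, -0.04948066]), np.float64(0.9281437125748503))
disc (array([ 0.66075, -0.05   ]), 0.0225, np.float32(39.547348))
stub (array([ 0.66075, -0.05   ]), 0.0085, np.float32(132.53154))
```

View pics/r6.png

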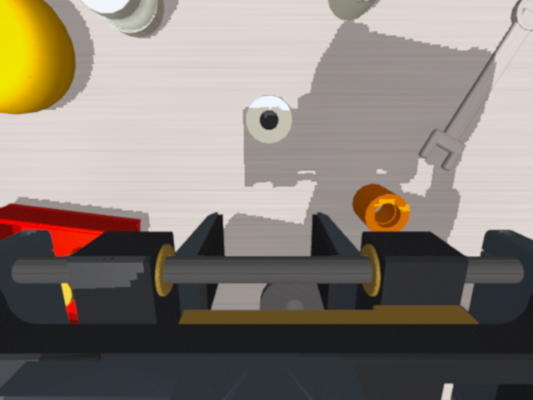

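The cap is at wrist crop pixel (269,120), measured at (0.6608, −0.050), and disc and stub agree. I grasp the stub.

Emit:
servo_tool --steps '[[[0.0359,0.0005,0.01],[0,0,0],0.0],[[0.0358,0.0004,0.03],[0,0,0],0.0],[[0,0,0.045],[0,0,0],0.0],[[0,0,0.025],[0,0,0],0.0],[[0,0,0],[0,0,0],0.0]]'

```text
time: 23.95
position: [0.6598, -0.0502, 0.0196]
tool_rot: [1.0, 0.0, -0.002, -0.0]
ft_force: [0.3, 0.3, 0.2]
finger_gap: 0.0459
grasp_force: 0.0
```

Emit:
servo_tool --steps '[[[0,0,0.007],[0,0,0],0.0],[[0,0,0.0027],[0,0,0],0.0],[[0,0,0],[0,0,0],0.0]]'

```text
time: 24.32
position: [0.6615, -0.0511, 0.0122]
tool_rot: [1.0, -0.0, 0.0, 0.0]
ft_force: [-1.0, 0.3, -0.2]
finger_gap: 0.0455
grasp_force: 0.0
```

Emit:
servo_tool --steps '[[[-0.0006,-0.0008,0.0005],[0,0,0],-0.3],[[0,0,0],[0,0,0],-0.5],[[0,0,0],[0,0,0],-0.8],[[0,0,0],[0,0,0],-0.8],[[0,0,0],[0,0,0],-0.8]]'

```text
time: 24.95
position: [0.6607, -0.0503, 0.0112]
tool_rot: [1.0, -0.0, 0.0, 0.0]
ft_force: [-0.3, -0.3, 3.2]
finger_gap: 0.017
grasp_force: 30.0
```

Emit:
servo_tool --steps '[[[0,0,-0.02],[0,0,0],-0.8],[[0,0,-0.06],[0,0,0],-0.8],[[0,0,-0.06],[0,0,0],-0.8],[[0,0,0],[0,0,0],-0.8]]'

```text
time: 25.45
position: [0.6636, -0.0507, 0.1576]
tool_rot: [1.0, -0.0, 0.005, 0.001]
ft_force: [0.4, 0.0, -0.4]
finger_gap: 0.0172
grasp_force: 30.0
```

Emit:
servo_tool --steps '[[[-0.0224,-0.0489,0],[0,0,0],-0.8],[[-0.0224,-0.0489,0],[0,0,0],-0.8],[[-0.0224,-0.0489,0],[0,0,0],-0.8],[[-0.0224,-0.0489,0],[0,0,0],-0.8],[[-0.0224,-0.0489,0],[0,0,0],-0.8]]'

```text
time: 26.08
position: [0.5475, 0.1956, 0.1513]
tool_rot: [1.0, -0.0, -0.0, 0.0]
ft_force: [0.3, -0.2, 0.1]
finger_gap: 0.0173
grasp_force: 30.0
```

Emit:
servo_tool --steps '[[[-0.0224,-0.0489,0],[0,0,0],-0.8],[[-0.0224,-0.0489,0],[0,0,0],-0.8],[[-0.0224,-0.0489,0],[0,0,0],-0.8],[[-0.0224,-0.0489,0],[0,0,0],-0.8],[[0,0,0],[0,0,0],-0.8]]'

```text
time: 26.7
position: [0.4571, 0.3927, 0.1512]
tool_rot: [1.0, 0.002, -0.0, -0.0]
ft_force: [-0.5, -0.3, -1.3]
finger_gap: 0.0175
grasp_force: 30.0
```

Emit:
servo_tool --steps '[[[0,0,0],[0,0,0],-0.8],[[0,0,0],[0,0,0],-0.8]]'

```text
time: 26.95
position: [0.4596, 0.3889, 0.1512]
tool_rot: [1.0, -0.001, -0.0, 0.0]
ft_force: [0.9, 0.1, -1.3]
finger_gap: 0.0174
grasp_force: 30.0
```

Run:
```python
from h import *
P=read_state()["position"]; print(P,read_state()["finger_gap"])
k=get_calibration("wrist"); im=save("wrist","w7"); h=cv2.cvtColor(im,cv2.COLOR_RGB2HSV)
# brass-yellow hue mask as image
y=((h[...,0]>15)&(h[...,0]<34)&(h[...,1]>90)).astype(np.uint8)*255
c=(.523,.396)
print("sleeve top outer",ringfit(rect(y,k,c,.056),c,.06,8000,[.0205,.021,.0215],lambda i,o:np.mean(i-o)))
print("bore",ringfit(rect(y,k,c,.056),c,.06,8000,[.012,.0125,.013],lambda i,o:np.mean(o-i)))
g=cv2.cvtColor(im,cv2.COLOR_RGB2GRAY); z=P[2]-.0112
cv2.imwrite("pics/r7.png",im[50:400,120:520,::-1])
print("cap front pred",proj([[P[0]+.023,P[1],z],[P[0]+.023,P[1],z+.008],[P[0],P[1]+.023,z+.008],[P[0],P[1]-.023,z+.008]],k).round(1))
print([(r,int(g[r,320])) for r in range(225,300,3)])
```

```text
[0.45961461 0.38890084 0.15119355] 0.017431327087651848
sleeve top outer (array([0.5235 , 0.39575]), 0.0205, np.float32(248.7276))
bore (array([0.5225 , 0.39625]), 0.012, np.float32(104.468925))
cap front pred [[321.3 238. ]
 [321.4 242.1]
 [278.4 283.5]
 [364.5 283.4]]
[(225, 216), (228, 217), (231, 217), (234, 213), (237, 216), (240, 132), (243, 170), (246, 190), (249, 189), (252, 189), (255, 190), (258, 189), (261, 189), (264, 189), (267, 187), (270, 42), (273, 22), (276, 17), (279, 21), (282, 16), (285, 20), (288, 34), (291, 34), (294, 35), (297, 33)]
```

View pics/r7.png

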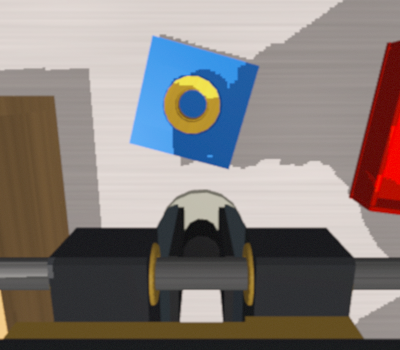

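The sleeve is upright in the pocket at crop pixel (192,104), about (0.523, 0.396), and the cap is level in the fingers. I place it.

Emit:
servo_tool --steps '[[[0.0318,-0.0035,0],[0,0,0],-0.8],[[0.0318,-0.0035,0],[0,0,0],-0.8],[[0,0,0.035],[0,0,0],-0.8],[[0,0,0.03],[0,0,0],-0.8],[[0,0,0.01],[0,0,0],-0.8]]'

```text
time: 27.62
position: [0.5224, 0.3955, 0.0745]
tool_rot: [1.0, -0.001, -0.001, 0.001]
ft_force: [0.2, -0.4, 0.3]
finger_gap: 0.0172
grasp_force: 30.0
```

Emit:
servo_tool --steps '[[[0,0,0.002],[0,0,0],-0.8],[[0,0,0],[0,0,0],-0.8],[[0,0,0],[0,0,0],-0.8]]'

```text
time: 28.0
position: [0.5233, 0.3972, 0.0753]
tool_rot: [1.0, -0.0, 0.001, -0.0]
ft_force: [0.9, -0.4, 0.1]
finger_gap: 0.0174
grasp_force: 30.0
```

Emit:
servo_tool --steps '[[[0,0.0012,0.003],[0,0,0],-0.8],[[0,0,0.003],[0,0,0],-0.8],[[0,0,0.001],[0,0,0],-0.8],[[0,0,0],[0,0,0],-0.8]]'

```text
time: 28.5
position: [0.5226, 0.3957, 0.0672]
tool_rot: [1.0, -0.0, -0.0, 0.0]
ft_force: [-0.8, -1.8, 2.8]
finger_gap: 0.0171
grasp_force: 30.0
```

Emit:
servo_tool --steps '[[[0,0,0.0006],[0,0,0],-0.8],[[0,0,0],[0,0,0],-0.8]]'

```text
time: 28.75
position: [0.5228, 0.3957, 0.0672]
tool_rot: [1.0, -0.0, 0.0, -0.0]
ft_force: [-2.4, -2.1, 11.9]
finger_gap: 0.017
grasp_force: 30.0
```

Emit:
servo_tool --steps '[[[0,0,-0.0005],[0,0,0],-0.8],[[0,0,0],[0,0,0],-0.3],[[0,0,0],[0,0,0],0.0],[[0,0,-0.03],[0,0,0],0.0],[[0,0,-0.04],[0,0,0],0.0]]'

```text
time: 29.38
position: [0.5222, 0.3953, 0.1368]
tool_rot: [1.0, -0.0, -0.001, 0.001]
ft_force: [0.2, 0.0, -0.3]
finger_gap: 0.0454
grasp_force: 0.0
```

Emit:
servo_tool --steps '[[[-0.04,0,-0.02],[0,0,0],0.0],[[-0.04,0,0],[0,0,0],0.0],[[0,0,0],[0,0,0],0.0],[[0,0,0],[0,0,0],0.0]]'

```text
time: 29.88
position: [0.4432, 0.3959, 0.1571]
tool_rot: [1.0, 0.0, 0.0, -0.0]
ft_force: [0.5, -0.0, -0.0]
finger_gap: 0.0455
grasp_force: 0.0
```

Run:
```python
from h import *
P=read_state()["position"]; print(P)
k=get_calibration("wrist"); im=save("wrist","w8"); g=cv2.cvtColor(im,cv2.COLOR_RGB2GRAY)
c=(.523,.396)
print("cap",ringfit(rect(g,k,c,.064),c,.06,8000,[.0225,.023,.0235],lambda i,o:np.median(i-o)))
print("stub",ringfit(rect(g,k,c,.088),c,.06,8000,[.0085,.009,.0095],lambda i,o:np.median(o-i)))
s=save("scene","s8"); t=save("top","t8")
a=cv2.resize(im[40:280,180:460],(400,343)); b=cv2.resize(s[70:230,250:450],(400,320)); 
n=np.zeros((343,800,3),np.uint8); n[:,:400]=a; n[:320,400:]=b; cv2.imwrite("pics/r8.png",n[...,::-1])
```

```text
[0.44322619 0.39592299 0.15713641]
cap (array([0.523  , 0.39575]), 0.023, np.float32(96.767685))
stub (array([0.52275, 0.39575]), 0.0085, np.float32(114.129974))
```

View pics/r8.png

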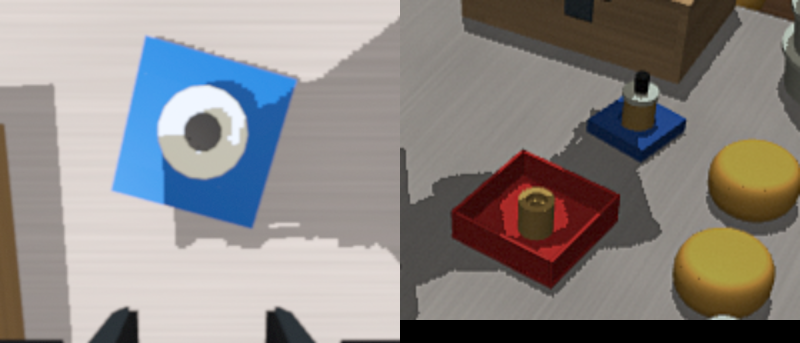

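The cap sits level on the sleeve at (0.523, 0.396), the other sleeve stands in the bin, and the gripper is clear of everything. Handing in.

```bash
python3 -c "
from rig import *
print(close_job())"
```

```text
the job is handed in; nothing more can be done
None
```

The job is handed in at about 30 s: the good sleeve is home in the nest with the white cap centred on it, the tight sleeve is in the red bin, and nothing else was touched.

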